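# Rack the chopping board and set the sliding leg

### The arm

A 6-joint arm with a two-finger parallel gripper is mounted at the origin on the work surface. World frame = base frame: x ahead of the robot, y to its left, z up, the work surface at z = 0. Lengths are in m, angles in rad, forces in N, time in s.
With the tool pointing down it reaches from about 0.3 to 0.875 m from the base axis. Payload 6.4 kg.
Tool frame: the origin (TCP) lies at the very end of the fingers, on their centre line; the grasp point (between the pads) lies behind it (manip.grasp_offset is the z of the grasp point in the tool frame, in m); z points along the fingers, y is the line along which they close (so a half turn about z gives the same grasp; the last joint's range is limited). The gripper opens to 88 mm and grips with 3 to 60 N. Pads are 18 mm wide; open, the fingers measure 123 mm over their backs; the gripper's body (75 mm by 187 mm) begins 45 mm behind the grasp point.
Start: joints at [0.951, 0.181, 1.607, -0, 1.354, -0.206], TCP at [0.231, 0.526, 0.239] pointing down, gripper open.
Joint ranges: [-2.99, 2.99], [-0.89, 2.07], [0.3, 2.58], [-1.14, 4.28], [0, 2.63], [-3.12, 3.12]. Speed limits (rad/s): [2.57, 2.57, 3.01, 3.14, 3.14, 3.14].

### API

Orientations are given as [roll, pitch, yaw] about the fixed x, y, z axes, in that order (R = Rz(yaw) Ry(pitch) Rx(roll)).
In Python, from station import manip, readout, capture gives the robot as it stands (manip), with the cameras as plain functions and the readings (readout).
- The arm moves only by the tool tcp_steps, called after "Emit:" as a command line: name --argument value ..., lists and objects as JSON in quotes. Schema: {"type":"object","properties":{"rows":{"type":"array","items":{"type":"number"},"minItems":6,"maxItems":60},"finger_gap":{"type":"number"},"only":{"type":"string"},"quiet":{"type":"boolean"},"lines":{"type":"string"}},"required":["rows"],"additionalProperties":false}. rows is one flat list of numbers that holds 1 to 10 rows one after another, with no inner brackets; each row has 6 numbers: dx, dy, dz in m, then a rotation vector rx, ry, rz in rad; each row shifts and turns the commanded pose from where the row before left it, along the tool's axes as they then stand; what a row does not reach is not made up. A row lasts 1/12 s, in which the tool goes at most 0.0417 m and 0.125 rad, less where a joint would pass 70% of its speed; a pose out of reach is approached as far as the arm can. finger_gap is the finger opening in m, set as the call begins (left out keeps the last). The fingers move at their own pace and stop on an object; the grip force is fixed at half the most. Time passes only in rows, so rows that do not move let the fingers close. The tool returns the time, the measured TCP pose, the force, the opening and the grip force at its end. only (a regular expression) keeps the lines of the reply that match it, lines (a string "A,B") keeps lines A to B, and quiet returns only ok. Input that does not fit is refused with a message, and nothing moves.
- readout.get_state(): the state, without advancing time (a new reading comes with each control period).
- capture(name): name is "scene" or "top" or "wrist"; returns a dict with "pixels" (384x512x3 uint8, red, green, blue), "vertical_fov" (degrees; the focal length in pixels is half the picture's height over the tangent of half this angle, whatever the lens; pixels are square), "cx", "cy" (the principal point, pixels), "rvec" (rotation vector, rad) and "tvec" (3), from world to camera coordinates, as OpenCV has them. Camera axes: x right, y down, z forward; pixel columns grow to the right and rows downward; lengths in m; the calibration is good to about 2 mm. A picture is of the moment at which its call begins. There is no depth.
- manip.finish_job(): hands the job in; it is judged then, once.
The state is a dict: "time_s": time; "qpos": joint angles; "joint_velocities": joint speeds; "joint_torque": joint torques, N m; "position": TCP position; "tool_rot": TCP orientation; "contact_force": force on the tool from outside, world axes, zero at the start; "moment": the same for the moment, N m; "gripper_width": finger opening in m; "grip_force": force on a finger pad.
Only numpy, scipy, OpenCV 4.12 (cv2) and the standard library are available. Lean on these libraries where they do the work, as an engineer would, in place of code of your own. Each camera call takes 0.05 s, during which the arm holds its last target. There are 200 camera calls.

### The job

Take the chopping board out of the white draining stand and stand it on its long edge in the rack's end slot, the one farthest from the sliding leg, roughly centred, and let go of it. Then, with the cam lever still open, draw the rack's sprung leg out until its pointer lies over the black length mark, pause there a moment, and with the leg held at the mark squeeze the lever fully closed against it. Finish while still holding: the program ends with the gripper keeping the leg at the mark and the lever shut, because both spring back if let go; leave the mug, the jar and the bowl alone.

Things in the scene. Friction and masses are not known exactly. Their poses are not given: they have to be found in the camera images.
- board: Plain wooden chopping board, 190 (its x) x 12 (its y, thickness) x 140 mm (its z, up), about 0.2 kg, standing loose on a 190 mm edge. Origin: centre of the underside edge.
- stand: White plastic draining stand, fixed to the counter, base 140 (x) x 90 (y) x 10 mm; the board starts standing on the base between two steel wire hoops (50 mm high, parallel to the stand's x, 20 mm clear between them). Origin: centre of the underside.
- rack: Adjustable board rack, fixed. Origin: on the counter where its wooden base (130 mm in x, y 0 to 150, 12 thick) meets the rail. Four steel wire hoops (6 mm wire, 100 wide in x, top 65 above the counter, at y 45, 73, 101, 129 mm) leave three slots 22 mm clear. The aluminium rail runs to y = -243 mm (x -20 to 20, z 30 to 45) with a scale ledge on its +x side (x 20 to 50, top z 36).
- slot (a point): Middle of the floor of the end slot farthest from the leg: rack (0, 115, 12) mm, axes as the rack. The board's origin belongs here, its x along the rack's x (either way round).
- leg: Sliding leg, black plastic, axes as the rack. Origin: on the counter at rack (0, -60) mm as it starts, pulled in; slides out 0 to 120 mm along rack -y. A spring pulls it back in, 2.6 N at the start to 4 N fully out. In its frame, mm: carriage below z 60; grip post x -7 to 7, y -30 to 25, z 60 to 115, with the wing on its -x side and the lever on its +x side.
- wing (a point): Middle of the inner (+y) face of the leg's wing plate: leg (-25, -14, 78) mm. The plate stands out from the post, x -45 to -5, y -22 to -14, z 60 to 96. A finger lowered on the post's -x side, at y above -14, can bear on this face and draw the leg outward (-y).
- lever (a joint): Cam lever, flat steel, on an upright pin at leg (16, -32) mm. 0.45 rad = open (start), free end swung out to +x; 0 = closed, along the leg's y, outer face at leg x 20, post and lever then 27 mm wide together. 8 mm thick, reaches 71 mm from the pin, z 70 to 112. Sprung open; closing takes about 4 N at 40 mm from the pin: squeeze it towards the post, across the leg's x.
- lever_tip (a point): Free end of the lever, a round bead 10 mm thick, mid-height (z = 91 mm), 66 mm from the hinge pin; moves with the lever.
- pointer (a point): Point of the steel pointer on the leg, over the scale ledge: leg (35, 0, 36) mm. Moves with the leg.
- mark: Black length mark, a flat band 12 mm wide (along y) across the scale ledge. Origin: middle of the band, axes as the rack; it lies 110 to 160 mm from the rack's origin along -y. The pointer must end over the band: within 6 mm of its middle along the rack's y.
- mug: White mug, 76 mm wide, 90 mm high, bystander. Origin: centre of the underside.
- jar: Closed jar, 70 mm wide, 110 mm high, bystander. Origin: centre of the underside.
- bowl: Steel bowl, 120 mm wide, 50 mm high, bystander. Origin: centre of the underside.

How it is judged:
On the way, in this order (a step that is already met when the one before it is completed fails the run):
1. the board stands on edge in the end slot, let go and at rest (x of board in the frame of slot between -0.03 and 0.03 m and y of board in the frame of slot between -0.012 and 0.012 m and z of board in the frame of slot between -0.008 and 0.008 m and angle between board's own z axis and vertical below 0.25 rad and angle between the x axis of board and the x axis of rack, either way round below 0.2 rad and linear speed of board below 0.03 m/s and contact force between each of the arm, the fingers and board below 0.3 N), for 0.2 s.
2. the leg's pointer is over the length mark with the cam lever still open (y of pointer in the frame of mark between -0.006 and 0.006 m and value of joint lever above 0.25 rad), for 0.2 s.
At the end, for the whole second after the job is handed in: Board on edge on the end slot's floor (origin within 30 mm along, 12 across, 8 in height; tilt under 0.25, yaw 0.2 rad), let go, at rest; pointer within 6 mm of the mark's middle along the rack's y; lever under 0.08 rad; fingers still press on leg or lever, over 4 N (all of step 1 and y of pointer in the frame of mark between -0.006 and 0.006 m and value of joint lever below 0.08 rad and contact force between the fingers and leg above 4 N); the arm keeps its last pose, push and grip.
It fails at once if the mug is moved more than 25 mm (distance of mug from where it was at the start of the episode above 0.025 m).
It fails at once if the jar is moved more than 25 mm (distance of jar from where it was at the start of the episode above 0.025 m).
It fails at once if the bowl is moved more than 25 mm (distance of bowl from where it was at the start of the episode above 0.025 m).
It also fails if it takes over 48 s, if anything falls off the work surface, if the arm or the gripper's body presses on something with over 40 N, if the wrist force passes 120 N, or if a joint passes its speed limit or range.

## Working session

There is one attempt and no reset: what is moved stays moved. The work goes in short steps, Python scripts to look and compute and a tool call to move; the robot and the scene stay as the last step left them, time stands still between calls to the robot, and variables do not carry over. Pictures are saved under pics/ and viewed, at most 10 in all, crops included, and the job is handed in when it is done.

```bash
ls; mkdir -p pics; cat > h.py <<'E'
import numpy as np, cv2
from station import manip, readout, capture
from scipy.spatial.transform import Rotation as R
def cap(n,f):
    c=capture(n); im=c["pixels"]; cv2.imwrite(f"pics/{f}.png",im[:,:,::-1])
    fl=im.shape[0]/2/np.tan(np.radians(c["vertical_fov"])/2)
    K=np.array([[fl,0,c["cx"]],[0,fl,c["cy"]],[0,0,1.]])
    np.savez(f"pics/{f}.npz",K=K,r=np.array(c["rvec"],float),t=np.array(c["tvec"],float)); return im
def cal(f):
    d=np.load(f"pics/{f}.npz"); return d["K"],d["r"].reshape(3),d["t"].reshape(3)
def ray(f,uv):
    K,r,t=cal(f); M=cv2.Rodrigues(r)[0]
    d=M.T@np.linalg.solve(K,[uv[0],uv[1],1.]); return -M.T@t,d/np.linalg.norm(d)
def atz(f,uv,z):
    o,d=ray(f,uv); return o+d*(z-o[2])/d[2]
def tri(obs):
    A=0;b=0
    for f,uv in obs:
        o,d=ray(f,uv);P=np.eye(3)-np.outer(d,d);A=A+P;b=b+P@o
    return np.linalg.solve(A,b)
def proj(f,p):
    K,r,t=cal(f); return cv2.projectPoints(np.atleast_2d(np.array(p,float)),r,t,K,None)[0].reshape(-1,2)
E
python3 - <<'E'
from h import *
print(readout.get_state(), manip.grasp_offset)
a=[cap(n,n+"0") for n in("scene","top","wrist")]
for n in ("scene0","top0","wrist0"):
    print(n,cal(n)[0][0,0],ray(n,(256,192)))
E
```

```text
pics
station.py
{'time_s': 0.0, 'qpos': array([ 9.50685924e-01,  1.81491659e-01,  1.60801414e+00,  1.14865731e-05,
        1.35377923e+00, -2.06287025e-01]), 'joint_velocities': array([ 0.00126587, -0.0011045 ,  0.00076525, -0.00034387,  0.00080061,
       -0.00017602]), 'joint_torque': array([ 2.89321950e-03, -4.33855283e+01, -3.41860914e+01,  7.06049823e-02,
        3.80892539e-02, -1.05035751e-04]), 'position': array([0.23087284, 0.52603331, 0.23783493]), 'tool_rot': array([-3.13993846e+00, -3.57618110e-04,  2.72776650e+00]), 'contact_force': array([-0.06340732,  0.05796086,  0.17140129]), 'moment': array([-7.81047016e-03,  4.98393000e-02, -7.43343614e-05]), 'grip_force': 0.0, 'gripper_width': 0.08800578537528223} -0.0187
scene0 417.0646155570373 (array([0.9811014 , 0.57251058, 0.73435583]), array([-0.38516144, -0.58663855, -0.71239447]))
top0 460.86131653332484 (array([0.56813205, 0.04716069, 1.04771726]), array([ 0.08500206, -0.02387043, -0.9960948 ]))
wrist0 340.63463950215396 (array([0.15827207, 0.55762314, 0.38429833]), array([ 0.28470192, -0.11208913, -0.95204036]))
```

View pics/scene0.png

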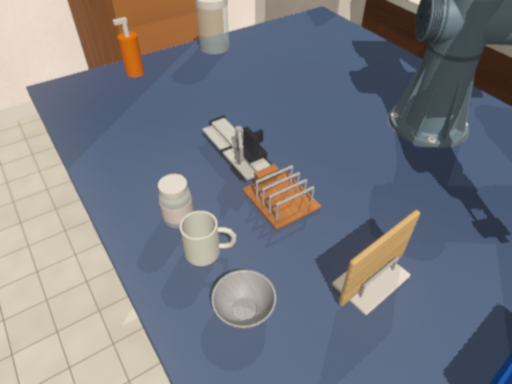

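View pics/top0.png

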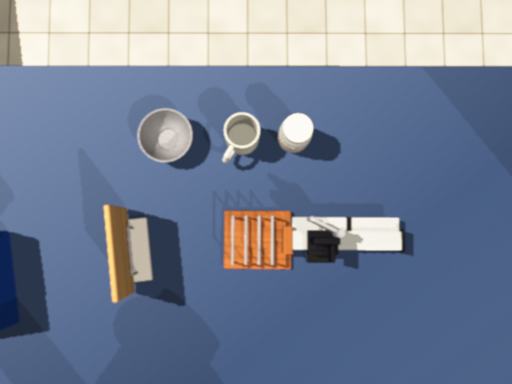

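Scene and top both show the board in its stand (top view, columns 105–150, rows 205–300), the rack base (225–292, 210–270), the leg near (322,245), and the mark near (348,232). Enlarging for corners.

```bash
python3 - <<'E'
import cv2,numpy as np
t=cv2.imread("pics/top0.png"); s=cv2.imread("pics/scene0.png")
a=cv2.resize(t[200:310,210:410],(800,440),interpolation=cv2.INTER_CUBIC)
b=cv2.resize(t[195:310,95:160],None,fx=5,fy=5,interpolation=cv2.INTER_CUBIC)
c=cv2.resize(s[205:315,325:425],None,fx=4.7,fy=4.7,interpolation=cv2.INTER_CUBIC)
cv2.imwrite("pics/c1.png",a)
h=575
o=np.zeros((h,800,3),np.uint8);o[:b.shape[0],:b.shape[1]]=b;o[:c.shape[0],330:330+c.shape[1]]=c
cv2.imwrite("pics/c2.png",o)
E
```

```text
(no output)
```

View pics/c1.png

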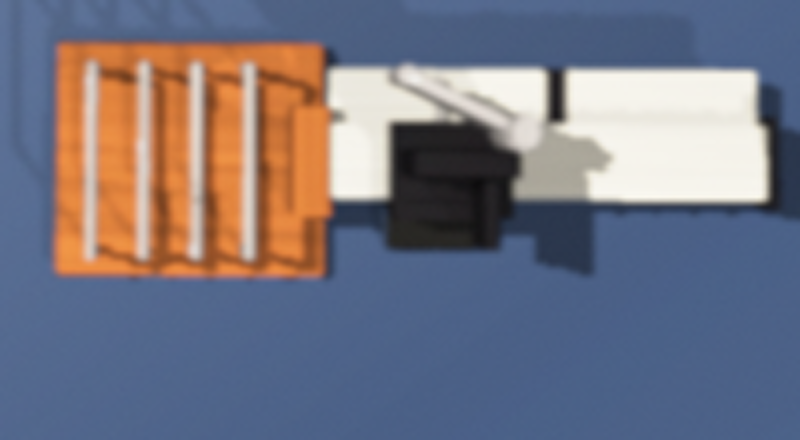

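View pics/c2.png

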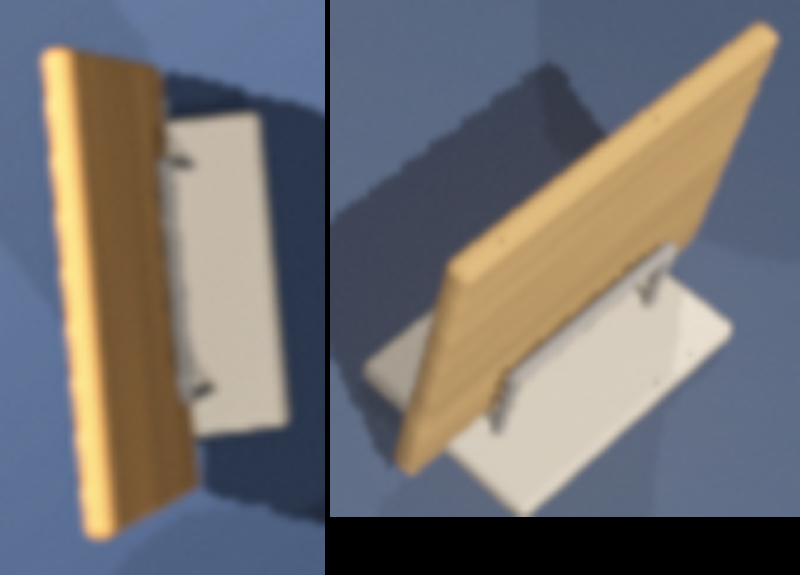

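c1 (4x, offset 210,200): the rack base corners are at (57,43) and (327,275), hoops at x=91/144/196/249, the mark at x≈557, and the lever is open with its bead at about (402,73). c2 shows the board's top face from (58,50) to (100,538) in the top view, and (765,30) to (458,272) in the scene view.

```bash
python3 - <<'E'
from h import *
from scipy.optimize import least_squares
T=lambda x,y:(209.6+x/4,199.6+y/4)
obs=[((-65,150,12),(57,43)),((-65,0,12),(326,43)),((65,150,12),(57,275)),((65,0,12),(327,275))]
# decide x sign: ledge (+x) is at image top
obs=[((65,150,12),(57,43)),((65,0,12),(326,43)),((-65,150,12),(57,275)),((-65,0,12),(327,275)),
((20+30,-243,36),(757,70)),((-20,-243,45),(770,202))]
for y,x in zip((129,101,73,45),(91,144,196,249)): obs+=[((47,y,65),(x,62)),((-47,y,65),(x-1,262))]
P=np.array([o[0] for o in obs])/1000.;U=np.array([T(*o[1]) for o in obs])
def W(q,P): return R.from_euler('z',q[3]).apply(P)+[q[0],q[1],q[2]]
p0=atz("top0",T(326,159),.012);p1=atz("top0",T(57,159),.012);print(p0,p1)
yaw=np.arctan2(*(p1-p0)[[1,0]])-np.pi/2
S=[((65,150,12),(282,225)),((-65,150,12),(319.5,204)),((65,0,12),(244.5,193))]
PS=np.array([o[0] for o in S])/1000.;US=np.array([o[1] for o in S])
f=lambda q:np.r_[(proj("top0",W(q,P))-U).ravel(),.5*(proj("scene0",W(q,PS))-US).ravel()]
s=least_squares(f,[*p0[:2],0,yaw],x_scale=.01,loss='soft_l1');print("rack",s.x);print(s.fun.reshape(-1,2).round(1))
q=s.x; np.save("rack.npy",q)
m=atz("top0",T(557,92),.036)
loc=R.from_euler('z',-q[3]).apply(m-[q[0],q[1],0]); print("mark rack",loc)
print("slot",W(q,np.array([[0,.115,.012]])))
print("lever/pointer",W(q,np.array([[.035,-.06,.036]])))
B=lambda x,y:(94.5+x/5,194.5+y/5); C=lambda x,y:(324.6+(x-330)/4.7,204.6+y/4.7)
for o in((58,50),(100,538)): print(atz("top0",B(*o),.15))
for o in((768,30),(457,272)): print(atz("scene0",C(*o),.15))
print(tri([("top0",B(58,50)),("scene0",C(457,272))]),tri([("top0",B(100,538)),("scene0",C(768,30))]))
for o in((175,120),(260,113),(290,425),(197,437)): print("stand",atz("top0",B(*o),.01))
for c in((166,136),(242,130),(296,131)): print(atz("top0",c,.05))
E
```

```text
[ 0.54984219 -0.05576253  0.012     ] [0.55052734 0.09473818 0.012     ]
rack [ 0.549275   -0.05437886 -0.00199988 -0.00684541]
[[-0.1  0.1]
 [-0.8  0.3]
 [-0.6  0.4]
 [-0.8  0.5]
 [ 2.4  0.2]
 [ 1.3 -0.8]
 [ 0.   2.7]
 [-0.  -2.9]
 [-0.1  2.7]
 [-0.  -2.9]
 [-0.   2.7]
 [ 0.2 -2.9]
 [-0.2  2.8]
 [ 0.1 -2.8]
 [-3.4  1.6]
 [ 0.5  0.7]
 [-1.9 -2.3]]
mark rack [ 0.03792587 -0.12629184  0.036     ]
slot [[0.55006222 0.06061844 0.01000012]]
lever/pointer [[ 0.58386346 -0.11461705  0.03400012]]
[0.62125616 0.31688259 0.15      ]
[0.4345921  0.29690877 0.15      ]
[0.43506272 0.29927254 0.15      ]
[0.62030303 0.31907614 0.15      ]
[0.62054424 0.31797207 0.14894992] [0.43383054 0.29797524 0.14801898]
stand [0.59794849 0.30608594 0.01      ]
stand [0.60093749 0.2681688  0.01      ]
stand [0.46257103 0.25291364 0.01      ]
stand [0.45755475 0.29393379 0.01      ]
[0.7768741  0.21966452 0.05      ]
[0.79004459 0.05332869 0.05      ]
[ 0.7877002  -0.06544516  0.05      ]
```

```bash
cat > d.py <<'E'
import sys
from h import *
x,y,z,yaw=map(float,sys.argv[1:5]); s=readout.get_state()
M=R.from_euler('xyz',s["tool_rot"]); T=R.from_euler('xyz',[np.pi,0,yaw])
print("delta tool",(M.inv().apply(np.array([x,y,z])-s["position"])).round(4),"rot",((M.inv()*T).as_rotvec()).round(4),"q6",s["qpos"][5].round(2),"w",round(s["gripper_width"],4))
E
```

Emit:
tcp_steps --rows '[0,0,0,0,0,-0.104,0,0,0,0,0,-0.104,0,0,0,0,0,-0.104,0,0,0,0,0,-0.104,0,0,0,0,0,-0.104]' --finger_gap 0.088

```text
time_s: 0.57
position: [0.231, 0.5263, 0.2383]
tool_rot: [-3.141, -0.001, -3.03]
contact_force: [0.5, 0.1, -0.8]
gripper_width: 0.0878
grip_force: 0.0
```

Emit:
tcp_steps --rows '[-0.027,-0.025,0,0,0,0,-0.027,-0.025,0,0,0,0,-0.027,-0.025,0,0,0,0,-0.027,-0.025,0,0,0,0,-0.027,-0.025,0,0,0,0,-0.027,-0.025,0,0,0,0,-0.027,-0.025,0,0,0,0,-0.027,-0.025,0,0,0,0,-0.027,-0.025,0,0,0,0,-0.027,-0.024,0,0,0,0]'

```text
time_s: 1.4
position: [0.5272, 0.306, 0.2384]
tool_rot: [-3.141, -0.001, -3.036]
contact_force: [0.6, 1.2, 0.6]
gripper_width: 0.0879
grip_force: 0.0
```

Emit:
tcp_steps --rows '[0,0,0,0,0,0,0,0,0,0,0,0]'

```text
time_s: 1.57
position: [0.5272, 0.306, 0.238]
tool_rot: [-3.141, -0.001, -3.039]
contact_force: [0.2, 0.7, -0.1]
gripper_width: 0.0879
grip_force: 0.0
```

```bash
python3 d.py 0.527 0.308 0.115 3.248
python3 -c "
from h import *
cap('wrist','wrist1')"
```

```text
delta tool [-0.0002  0.002   0.123 ] rot [-0.0001 -0.0011 -0.0037] q6 -1.34 w 0.0879
```

View pics/wrist1.png

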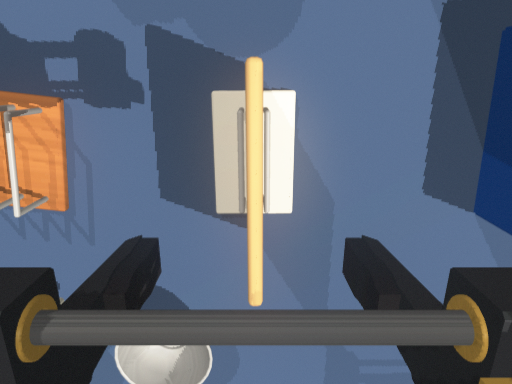

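The wrist view shows the board midway between the fingers and aligned with them, top face from (254,60) to (256,303).

```bash
python3 - <<'E'
from h import *
B=lambda x,y:(94.5+x/5,194.5+y/5)
print(tri([("top0",B(58,50)),("wrist1",(256,303))]),tri([("top0",B(100,538)),("wrist1",(254,60))]))
print(atz("wrist1",(256,303),.15),atz("wrist1",(254,60),.15))
E
```

```text
[0.62174375 0.31932847 0.14203091] [0.43396591 0.29788483 0.14639526]
[0.61606847 0.31866373 0.15      ] [0.43409533 0.29785393 0.15      ]
```

Emit:
tcp_steps --rows '[0,0.001,0.03,0,0,0,0,0.001,0.03,0,0,0,0,0,0.03,0,0,0,0,0,0.02,0,0,0,0,0,0.013,0,0,0]'

```text
time_s: 2.03
position: [0.5228, 0.3102, 0.1128]
tool_rot: [-3.141, -0.004, -3.033]
contact_force: [-1.3, -0.1, -0.1]
gripper_width: 0.0879
grip_force: 0.0
```

Emit:
tcp_steps --rows '[0,0,0,0,0,0,0,0,0,0,0,0,0,0,0,0,0,0,0,0,0,0,0,0,0,0,0,0,0,0,0,0,0,0,0,0,0,0,0,0,0,0,0,0,0,0,0,0,0,0,0,0,0,0]' --finger_gap 0.0

```text
time_s: 2.78
position: [0.526, 0.3094, 0.1159]
tool_rot: [3.142, 0.0, -3.036]
contact_force: [-0.2, 0.1, -0.7]
gripper_width: 0.0302
grip_force: 0.0
```

Emit:
tcp_steps --rows '[0,0,0,0,0,0,0,0,0,0,0,0,0,0,0,0,0,0,0,0,0,0,0,0,0,0,0,0,0,0,0,0,0,0,0,0]'

```text
time_s: 3.28
position: [0.5258, 0.3095, 0.1156]
tool_rot: [3.142, -0.0, -3.035]
contact_force: [0.4, -0.2, -0.2]
gripper_width: 0.0118
grip_force: 29.9
```

Emit:
tcp_steps --rows '[0,0,-0.01,0,0,0,0,0,-0.02,0,0,0,0,0,-0.03,0,0,0,0,0,-0.03,0,0,0,0,0,-0.02,0,0,0,0,0,0,0,0,0.057,0,0,0,0,0,0.057,0,0,0,0,0,0]'

```text
time_s: 3.95
position: [0.5259, 0.3095, 0.2268]
tool_rot: [3.141, 0.001, 3.132]
contact_force: [-0.3, 0.6, -2.2]
gripper_width: 0.0121
grip_force: 29.9
```

```bash
python3 d.py 0.550 0.0606 0.225 3.135
```

```text
delta tool [-0.0265 -0.2487  0.0018] rot [ 0.0003  0.0009 -0.0031] q6 -1.22 w 0.0121
```

Emit:
tcp_steps --rows '[-0.003,-0.02,0,0,0,0,-0.003,-0.033,0,0,0,0,-0.003,-0.037,0,0,0,0,-0.003,-0.037,0,0,0,0,-0.003,-0.037,0,0,0,0,-0.003,-0.035,0,0,0,0,-0.003,-0.03,0,0,0,0,-0.003,-0.02,0,0,0,0]'

```text
time_s: 4.62
position: [0.5476, 0.0575, 0.2257]
tool_rot: [-3.141, -0.001, 3.134]
contact_force: [0.7, 0.4, -2.1]
gripper_width: 0.0118
grip_force: 29.9
```

Emit:
tcp_steps --rows '[0,0,0,0,0,0,0,0,0,0,0,0,0,0,0,0,0,0]'

```text
time_s: 4.87
position: [0.5476, 0.0609, 0.2256]
tool_rot: [3.141, -0.001, 3.135]
contact_force: [0.1, 0.0, -3.0]
gripper_width: 0.0115
grip_force: 29.9
```

```bash
python3 d.py 0.5495 0.0606 0.225 3.135
python3 - <<'E'
from h import *
im=cap('wrist','wrist2'); s=cap('scene','scene2')
q=np.load("rack.npy")
W=lambda P:R.from_euler('z',q[3]).apply(np.array(P))+[q[0],q[1],0]
P=[(sx*.05,y,.065) for y in(.045,.073,.101,.129) for sx in(-1,1)]+[(sx*.065,y,.012) for y in (0,.15) for sx in (-1,1)]
for n in ("wrist2","scene2"):
    v=cv2.imread(f"pics/{n}.png")
    for p in proj(n,W(P)): cv2.circle(v,tuple(np.round(p).astype(int)),2,(0,255,0),-1)
    if n=="scene2": v=cv2.resize(v[100:260,180:380],(400,320))
    else: a=v
o=np.zeros((384,912,3),np.uint8);o[:,:512]=a;o[:320,512:]=v;o=cv2.resize(o,(800,337));cv2.imwrite("pics/o2.png",o)
E
```

```text
delta tool [-0.0019 -0.0002  0.0006] rot [ 0.0006 -0.0007 -0.0005] q6 -1.67 w 0.0115
```

View pics/o2.png

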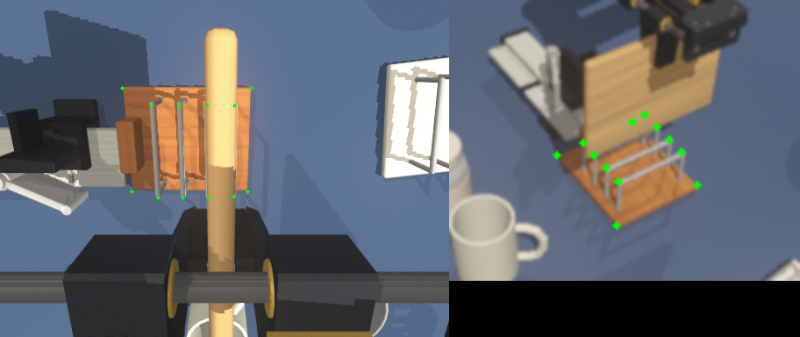

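The wrist and scene overlays fit the rack base and hoops within about 1 px, and the board hangs over the end slot. Lowering.

Emit:
tcp_steps --rows '[-0.002,0,0.015,0,0,0,0,0,0.02,0,0,0,0,0,0.012,0,0,0,0,0,0.006,0,0,0,0,0,0.006,0,0,0,0,0,0.006,0,0,0,0,0,0,0,0,0]'

```text
time_s: 5.55
position: [0.5495, 0.0606, 0.1599]
tool_rot: [3.141, -0.001, 3.134]
contact_force: [-0.7, 0.3, -2.4]
gripper_width: 0.0119
grip_force: 29.9
```

Emit:
tcp_steps --rows '[0,0,0.01,0,0,0,0,0,0.01,0,0,0,0,0,0.008,0,0,0,0,0,0.006,0,0,0,0,0,0.004,0,0,0,0,0,0.003,0,0,0,0,0,0,0,0,0]'

```text
time_s: 6.13
position: [0.5495, 0.0603, 0.1189]
tool_rot: [3.141, -0.001, 3.134]
contact_force: [0.2, 1.1, -2.1]
gripper_width: 0.0116
grip_force: 29.9
```

Emit:
tcp_steps --rows '[0,0,0.001,0,0,0,0,0,0.001,0,0,0,0,0,0,0,0,0,0,0,0,0,0,0]'

```text
time_s: 6.47
position: [0.5501, 0.0603, 0.118]
tool_rot: [-3.142, 0.001, 3.134]
contact_force: [0.7, -0.5, -1.6]
gripper_width: 0.0118
grip_force: 29.9
```

Emit:
tcp_steps --rows '[0,0,0,0,0,0,0,0,0,0,0,0,0,0,0,0,0,0,0,0,0,0,0,0]' --finger_gap 0.06

```text
time_s: 6.8
position: [0.5502, 0.0603, 0.1181]
tool_rot: [-3.142, 0.001, 3.134]
contact_force: [0.4, -0.4, -0.3]
gripper_width: 0.0366
grip_force: 0.0
```

Emit:
tcp_steps --rows '[0,0,-0.02,0,0,0,0,0,-0.03,0,0,0,0,0,-0.03,0,0,0,0,0,-0.03,0,0,0,0,0,-0.02,0,0,0,0,0,0,0,0,0,0,0,0,0,0,0]'

```text
time_s: 7.38
position: [0.5507, 0.0603, 0.249]
tool_rot: [-3.141, 0.003, 3.134]
contact_force: [-1.4, -0.2, -0.2]
gripper_width: 0.0602
grip_force: 0.0
```

```bash
python3 - <<'E'
from h import *
for n in('scene','top','wrist'): cap(n,n+'3')
s=cv2.imread("pics/scene3.png")[80:270,170:400];w=cv2.imread("pics/wrist3.png")
o=np.hstack([cv2.resize(s,(465,384)),w]);cv2.imwrite("pics/o3.png",cv2.resize(o,(800,314)))
E
```

```text
(no output)
```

View pics/o3.png

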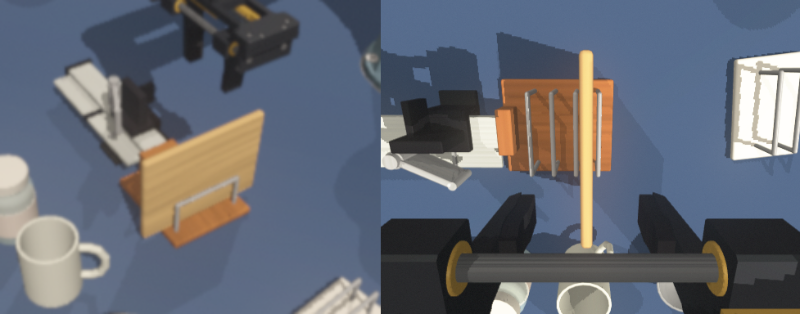

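Scene and wrist views show the board upright in the end slot, released. Next: turn the tool a quarter turn and go above the leg.

Emit:
tcp_steps --rows '[0,0,0,0,0,0.12,0,0,0,0,0,0.12,0,0,0,0,0,0.12,0,0,0,0,0,0.12,0,0,0,0,0,0.12,0,0,0,0,0,0.12,0,0,0,0,0,0.12]' --finger_gap 0.076

```text
time_s: 8.12
position: [0.549, 0.0604, 0.2457]
tool_rot: [-3.139, -0.003, 2.288]
contact_force: [0.9, 0.4, 0.2]
gripper_width: 0.0762
grip_force: 0.0
```

Emit:
tcp_steps --rows '[0,0,0,0,0,0.12,0,0,0,0,0,0.12,0,0,0,0,0,0.12,0,0,0,0,0,0.12,0,0,0,0,0,0.12,0,0,0,0,0,0.12,0,0,0,0,0,0.02,0,0,0,0,0,0]'

```text
time_s: 8.78
position: [0.5492, 0.0604, 0.2462]
tool_rot: [-3.139, -0.0, 1.556]
contact_force: [0.7, 0.2, 0.5]
gripper_width: 0.0762
grip_force: 0.0
```

```bash
python3 - <<'E'
from h import *
q=np.load("rack.npy")
print("tgt",R.from_euler('z',q[3]).apply([.008,-.06,0])+[q[0],q[1],0],q[3]+np.pi/2)
E
python3 d.py 0.557 -.1144 .25 1.564
```

```text
tgt [ 0.55686409 -0.11443222  0.        ] 1.5639509136488685
delta tool [-0.1746  0.0104 -0.0038] rot [-0.0026 -0.0002 -0.0083] q6 -0.09 w 0.0762
```

Emit:
tcp_steps --rows '[-0.025,0.002,0,0,0,-0.008,-0.037,0.002,0,0,0,0,-0.04,0.002,0,0,0,0,-0.04,0.002,0,0,0,0,-0.033,0.002,0,0,0,0,0,0,0,0,0,0,0,0,0,0,0,0,0,0,0,0,0,0]'

```text
time_s: 9.45
position: [0.5578, -0.1143, 0.247]
tool_rot: [-3.14, -0.001, 1.563]
contact_force: [-0.5, -0.6, 0.7]
gripper_width: 0.0759
grip_force: 0.0
```

```bash
python3 d.py 0.557 -.1144 .072 1.564
python3 - <<'E'
from h import *
for n in('scene','top','wrist'): cap(n,n+'4')
q=np.load("rack.npy")
L=lambda P:R.from_euler('z',q[3]).apply(np.array(P)/1000.+[0,-.06,0])+[q[0],q[1],0]
P=[(x,y,115) for x in(-7,7) for y in(-30,25)]+[(-45,-14,96),(-45,-22,96),(35,0,36),(16+66*np.sin(.45),-32+66*np.cos(.45),112)]+[(x,-243+60,z) for x,z in((-20,45),(50,36))]+[(20,-66.3,36),(50,-66.3,36)]
s=cv2.imread("pics/scene4.png");w=cv2.imread("pics/wrist4.png");w0=w.copy();t=cv2.imread("pics/top0.png")
for n,v in(("wrist4",w),("top0",t)):
    for p in proj(n,L(P)): cv2.circle(v,tuple(np.round(p).astype(int)),1,(0,255,0),-1)
t=cv2.resize(t[205:275,285:415],(512,276))
o=np.zeros((660,1024,3),np.uint8);o[:384,:512]=w0;o[:384,512:]=w;o[384:,:512]=t;o[384:,512:]=cv2.resize(s[80:218,170:426],(512,276))
cv2.imwrite("pics/o4.png",cv2.resize(o,(800,516),interpolation=cv2.INTER_AREA))
E
```

```text
delta tool [-0.0003 -0.0005  0.175 ] rot [-0.0012 -0.0011 -0.0009] q6 -0.4 w 0.0759
```

View pics/o4.png

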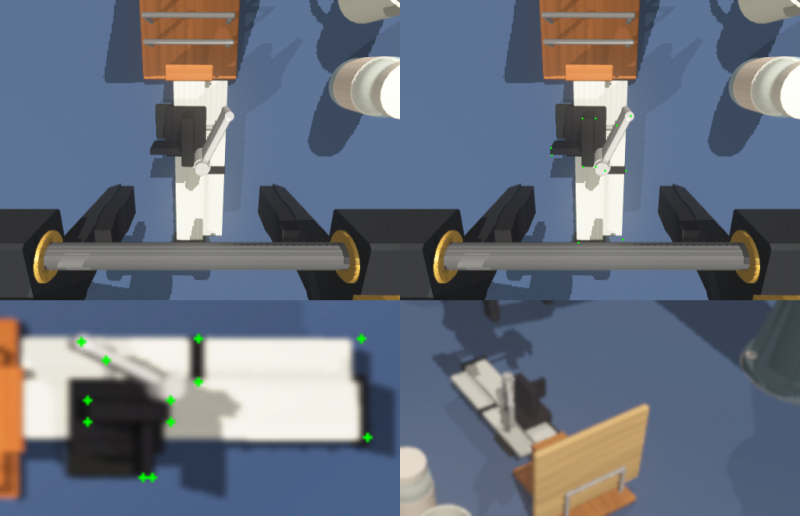

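The overlay matches the leg, wing and lever. The mark sits near wrist pixel (282,218). Now measuring the mark and leg from both views.

```bash
python3 - <<'E'
from h import *
q=np.load("rack.npy")
toR=lambda p:R.from_euler('z',-q[3]).apply(p-[q[0],q[1],0])
rk=lambda x,y,z:R.from_euler('z',q[3]).apply([x,y,z])+[q[0],q[1],0]
ys=np.arange(-.16,-.09,.00025)
for n in("top0","wrist4","top4"):
  g=cv2.cvtColor(cv2.imread(f"pics/{n}.png"),cv2.COLOR_BGR2GRAY).astype(np.float32)
  for x in(.034,.04,.045):
    p=proj(n,[rk(x,y,.036) for y in ys]).astype(np.float32)
    v=cv2.remap(g,p[:,:1].copy(),p[:,1:].copy(),cv2.INTER_LINEAR).ravel()
    d=np.where(v<(v.max()+v.min())/2)[0]; print(n,x,v.min(),v.max(),ys[d].min(),ys[d].max(),len(d)*.25)
# triangulate mark, post end corner, using top & wrist
print("mark",toR(tri([("top0",(348.9,222.7)),("wrist4",(282,218))])))
# lever hinge head
print("pin",toR(tri([("top0",(209.6+525/4,199.6+131/4)),("wrist4",(203/.781,169/.781))])),"tip",toR(tri([("top0",(209.6+404/4,199.6+73/4)),("wrist4",(229/.781,115/.781))])))
E
```

```text
top0 0.034 38.08203 244.0 -0.13024999999999998 -0.12099999999999997 9.5
top0 0.04 38.14453 244.60547 -0.13024999999999998 -0.12124999999999997 9.25
top0 0.045 38.0 245.0 -0.13024999999999998 -0.12124999999999997 9.25
wrist4 0.034 77.20801 247.79297 -0.13149999999999998 -0.11949999999999997 12.25
wrist4 0.04 76.01758 247.0 -0.13149999999999998 -0.11949999999999997 12.25
wrist4 0.045 75.07324 247.4375 -0.13149999999999998 -0.11974999999999997 12.0
top4 0.034 57.03125 143.59375 -0.12149999999999997 -0.09199999999999994 29.75
top4 0.04 57.01953 144.90625 -0.12474999999999997 -0.09424999999999994 30.75
top4 0.045 53.45703 145.42773 -0.12649999999999997 -0.09499999999999995 31.75
mark [ 0.03956831 -0.12309301  0.04665264]
pin [ 0.0160924  -0.09134474  0.11840029] tip [ 0.0462172  -0.03551211  0.08822548]
```

Emit:
tcp_steps --rows '[0,0,0.02,0,0,0,0,0,0.035,0,0,0,0,0,0.035,0,0,0,0,0,0.035,0,0,0,0,0,0.025,0,0,0,0,0,0.015,0,0,0,0,0,0.01,0,0,0,0,0,0,0,0,0,0,0,0,0,0,0]'

```text
time_s: 10.35
position: [0.5584, -0.1142, 0.0731]
tool_rot: [3.142, 0.0, 1.563]
contact_force: [0.8, -0.4, 0.3]
gripper_width: 0.0761
grip_force: 0.0
```

```bash
python3 d.py 0.557 -.1144 .072 1.564
```

```text
delta tool [-0.0002 -0.0014  0.0011] rot [ 0.0001  0.     -0.0009] q6 -0.4 w 0.0761
```

Emit:
tcp_steps --rows '[-0.006,0,0,0,0,0,-0.004,0,0,0,0,0,-0.006,0,0,0,0,0,-0.008,0,0,0,0,0,-0.008,0,0,0,0,0,-0.008,0,0,0,0,0,0,0,0,0,0,0,0,0,0,0,0,0]'

```text
time_s: 11.02
position: [0.5581, -0.1559, 0.0731]
tool_rot: [3.141, 0.001, 1.561]
contact_force: [1.1, 3.4, 1.0]
gripper_width: 0.0762
grip_force: 1.3
```

```bash
python3 d.py 0.557 -.1144 .072 1.564
```

```text
delta tool [ 0.0415 -0.0015  0.0011] rot [ 0.001   0.0008 -0.0033] q6 -0.47 w 0.0762
```

Emit:
tcp_steps --rows '[-0.008,0,0,0,0,0,-0.008,0,0,0,0,0,-0.006,0,0,0,0,0,-0.004,0,0,0,0,0,0,0,0,0,0,0,0,0,0,0,0,0,0,0,0,0,0,0]'

```text
time_s: 11.6
position: [0.5575, -0.1806, 0.0726]
tool_rot: [-3.141, 0.0, 1.562]
contact_force: [0.6, 3.8, 2.3]
gripper_width: 0.0763
grip_force: 1.5
```

```bash
python3 - <<'E'
from h import *
for n in('scene','top','wrist'): cap(n,n+'5')
q=np.load("rack.npy");rk=lambda x,y,z:R.from_euler('z',q[3]).apply([x,y,z])+[q[0],q[1],0]
print(proj("scene5",[rk(.035,-.1256,.036)]),proj("wrist5",[rk(.035,-.1256,.036)]),proj("top5",[rk(.035,-.1256,.036)]))
def crop(n,k=400):
    u,v=np.round(proj(n,[rk(.035,-.1256,.036)])[0]).astype(int);im=cv2.copyMakeBorder(cv2.imread(f"pics/{n}.png"),60,60,60,60,0)
    return cv2.resize(im[v+60-36:v+60+36,u+60-48:u+60+48],(400,300),interpolation=cv2.INTER_CUBIC)
o=np.vstack([np.hstack([crop("scene5"),crop("top5")]),np.hstack([crop("wrist5"),cv2.resize(cv2.imread("pics/wrist5.png"),(400,300))])])
cv2.imwrite("pics/o5.png",o)
E
```

```text
[[225.46008856 148.36416057]] [[297.52453472 222.98198841]] [[348.55572799 223.93267824]]
```

View pics/o5.png

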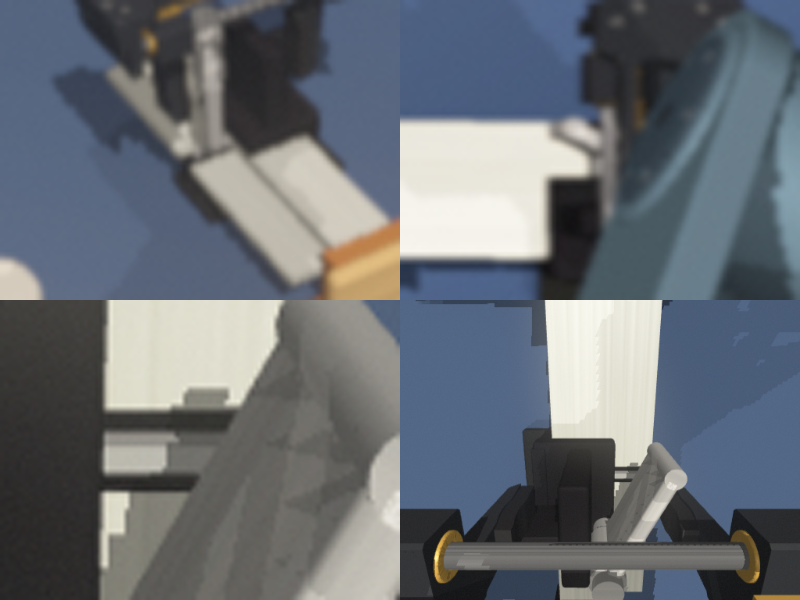

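```bash
python3 - <<'E'
from h import *
q=np.load("rack.npy");rk=lambda x,y,z:R.from_euler('z',q[3]).apply([x,y,z])+[q[0],q[1],0]
print(proj("wrist5",[rk(.032,y,.036) for y in(-.1196,-.1256,-.1316)]))
g=cv2.imread("pics/wrist5.png").astype(int)
for c in (277,282,285): print(c,[(r,*g[r,c]) for r in range(206,240)])
for lo in(-.120,-.1225,-.1256): print(lo,"pin,post top +y corners,tip",proj("wrist5",[rk(.016,lo-.032,.115),rk(-.007,lo+.025,.115),rk(.007,lo+.025,.115),rk(.0447,lo+.0274,.096)]).round(1).tolist())
E
```

```text
[[292.72179498 213.3570323 ]
 [292.36109042 222.98944664]
 [292.00695129 232.4465345 ]]
277 [(206, np.int64(201), np.int64(219), np.int64(221)), (207, np.int64(200), np.int64(219), np.int64(220)), (208, np.int64(198), np.int64(218), np.int64(220)), (209, np.int64(199), np.int64(218), np.int64(220)), (210, np.int64(200), np.int64(218), np.int64(220)), (211, np.int64(200), np.int64(218), np.int64(220)), (212, np.int64(199), np.int64(218), np.int64(219)), (213, np.int64(125), np.int64(137), np.int64(139)), (214, np.int64(63), np.int64(65), np.int64(67)), (215, np.int64(53), np.int64(56), np.int64(56)), (216, np.int64(52), np.int64(56), np.int64(58)), (217, np.int64(52), np.int64(54), np.int64(56)), (218, np.int64(84), np.int64(88), np.int64(90)), (219, np.int64(129), np.int64(135), np.int64(141)), (220, np.int64(138), np.int64(146), np.int64(147)), (221, np.int64(136), np.int64(143), np.int64(146)), (222, np.int64(166), np.int64(175), np.int64(178)), (223, np.int64(173), np.int64(184), np.int64(187)), (224, np.int64(174), np.int64(186), np.int64(187)), (225, np.int64(174), np.int64(185)
[... 3826 characters left out ...]
4(41), np.int64(42), np.int64(43)), (233, np.int64(102), np.int64(111), np.int64(112)), (234, np.int64(117), np.int64(126), np.int64(127)), (235, np.int64(116), np.int64(125), np.int64(127)), (236, np.int64(115), np.int64(125), np.int64(127)), (237, np.int64(115), np.int64(125), np.int64(127)), (238, np.int64(115), np.int64(125), np.int64(127)), (239, np.int64(116), np.int64(125), np.int64(127))]
-0.12 pin,post top +y corners,tip [[271.7, 367.6], [205.4, 231.5], [247.5, 231.4], [346.2, 204.9]]
-0.1225 pin,post top +y corners,tip [[271.6, 372.8], [205.8, 238.3], [247.5, 238.3], [345.7, 211.0]]
-0.1256 pin,post top +y corners,tip [[271.5, 379.1], [206.2, 246.7], [247.6, 246.6], [345.1, 218.5]]
```

The crop shows the mark on wrist rows 213–233 with the pointer on it, at about rack y −0.1228. That is roughly 2.8 mm short of the middle (−0.1256), so I draw 3 mm more, centre in x and pause.

Emit:
tcp_steps --rows '[-0.002,-0.001,0,0,0,0,-0.001,-0.0015,0,0,0,0,0,0,0,0,0,0,0,0,0,0,0,0,0,0,0,0,0,0,0,0,0,0,0,0,0,0,0,0,0,0,0,0,0,0,0,0,0,0,0,0,0,0,0,0,0,0,0,0]'

```text
time_s: 12.58
position: [0.555, -0.1837, 0.0726]
tool_rot: [-3.142, -0.0, 1.562]
contact_force: [2.9, 3.2, -0.7]
gripper_width: 0.076
grip_force: 1.7
```

```bash
python3 - <<'E'
from h import *
cap('wrist','wrist6');g=cv2.imread("pics/wrist6.png",0)
for r in (280,): print(list(g[208:240,r]))
print(list(g[215:262,235]))
E
```

```text
[np.uint8(106), np.uint8(56), np.uint8(57), np.uint8(57), np.uint8(56), np.uint8(57), np.uint8(55), np.uint8(54), np.uint8(53), np.uint8(54), np.uint8(87), np.uint8(135), np.uint8(144), np.uint8(144), np.uint8(176), np.uint8(185), np.uint8(186), np.uint8(185), np.uint8(185), np.uint8(186), np.uint8(165), np.uint8(135), np.uint8(126), np.uint8(196), np.uint8(215), np.uint8(215), np.uint8(215), np.uint8(216), np.uint8(216), np.uint8(216), np.uint8(215), np.uint8(214)]
[np.uint8(43), np.uint8(40), np.uint8(38), np.uint8(39), np.uint8(36), np.uint8(39), np.uint8(39), np.uint8(37), np.uint8(37), np.uint8(33), np.uint8(37), np.uint8(37), np.uint8(37), np.uint8(35), np.uint8(34), np.uint8(32), np.uint8(35), np.uint8(32), np.uint8(33), np.uint8(35), np.uint8(35), np.uint8(32), np.uint8(35), np.uint8(37), np.uint8(39), np.uint8(44), np.uint8(46), np.uint8(46), np.uint8(42), np.uint8(41), np.uint8(38), np.uint8(39), np.uint8(40), np.uint8(38), np.uint8(37), np.uint8(38), np.uint8(36), np.uint8(38), np.uint8(35), np.uint8(39), np.uint8(36), np.uint8(38), np.uint8(38), np.uint8(35), np.uint8(39), np.uint8(38), np.uint8(38)]
```

The pointer is within about 1–2 mm of the mark's middle. Squeezing.

Emit:
tcp_steps --rows '[0,0,0,0,0,0,0,0,0,0,0,0,0,0,0,0,0,0,0,0,0,0,0,0,0,0,0,0,0,0,0,0,0,0,0,0,0,0,0,0,0,0,0,0,0,0,0,0,0,0,0,0,0,0,0,0,0,0,0,0]' --finger_gap 0

```text
time_s: 13.47
position: [0.5535, -0.1837, 0.073]
tool_rot: [-3.138, -0.0, 1.563]
contact_force: [-6.8, 3.8, 7.7]
gripper_width: 0.0266
grip_force: 30.3
```

Emit:
tcp_steps --rows '[0,0,0,0,0,0,0,0,0,0,0,0,0,0,0,0,0,0,0,0,0,0,0,0]'

```text
time_s: 13.8
position: [0.5535, -0.1838, 0.073]
tool_rot: [-3.138, -0.0, 1.563]
contact_force: [-7.0, 4.1, 6.7]
gripper_width: 0.0263
grip_force: 30.3
```

```bash
python3 - <<'E'
from h import *
for n in('scene','top','wrist'): cap(n,n+'7')
g=cv2.imread("pics/wrist7.png",0)
for c in (276,280,284): print(list(map(int,g[200:240,c])))
s=cv2.imread("pics/scene7.png")[80:240,170:400];w=cv2.imread("pics/wrist7.png")
cv2.imwrite("pics/o7.png",np.hstack([cv2.resize(s,(400,300)),cv2.resize(w,(400,300))]))
E
```

```text
[191, 194, 193, 190, 187, 185, 185, 185, 185, 185, 186, 185, 189, 190, 190, 192, 190, 207, 211, 201, 210, 231, 233, 233, 202, 187, 186, 186, 186, 186, 185, 185, 185, 186, 185, 187, 185, 186, 187, 186]
[192, 193, 193, 191, 188, 186, 184, 184, 185, 186, 187, 187, 189, 190, 191, 193, 192, 191, 221, 217, 222, 234, 229, 232, 214, 194, 193, 195, 194, 194, 194, 194, 194, 193, 194, 193, 195, 194, 194, 195]
[192, 194, 194, 189, 189, 186, 185, 187, 185, 185, 187, 187, 188, 189, 191, 191, 192, 192, 229, 242, 224, 198, 237, 229, 213, 200, 196, 197, 197, 195, 196, 197, 197, 196, 196, 197, 195, 197, 195, 194]
```

View pics/o7.png

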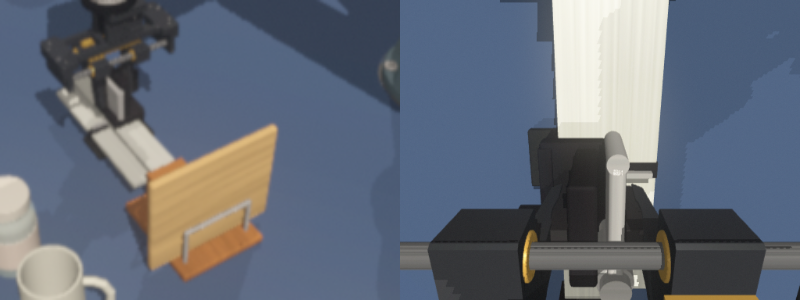

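The lever lies along the post, with the fingers 26.3 mm apart at 30 N. The board still stands, and the mark and pointer show at about wrist (307,220). Checking the pointer against the mark.

```bash
python3 - <<'E'
from h import *
g=cv2.imread("pics/wrist7.png",0)
for c in (298,304,310,316,320): print(c,list(map(int,g[202:240,c])))
q=np.load("rack.npy");rk=lambda x,y,z:R.from_euler('z',q[3]).apply([x,y,z])+[q[0],q[1],0]
print(proj("wrist7",[rk(.035,y,.036) for y in(-.1196,-.1256,-.1316)]))
E
```

```text
298 [219, 219, 219, 219, 219, 189, 107, 64, 65, 63, 64, 64, 62, 63, 61, 62, 109, 143, 147, 153, 181, 187, 188, 187, 188, 188, 168, 139, 132, 131, 132, 133, 200, 149, 77, 62, 59, 63]
304 [220, 221, 221, 221, 220, 191, 110, 64, 62, 63, 63, 64, 63, 63, 61, 60, 89, 138, 147, 153, 180, 189, 187, 188, 186, 188, 168, 140, 131, 134, 132, 133, 205, 220, 222, 191, 107, 59]
310 [220, 221, 219, 220, 220, 191, 109, 63, 60, 63, 63, 63, 62, 61, 63, 61, 88, 137, 145, 154, 181, 188, 188, 188, 188, 189, 169, 138, 132, 132, 133, 132, 204, 219, 220, 219, 220, 220]
316 [220, 220, 219, 219, 219, 189, 108, 61, 64, 61, 61, 61, 65, 62, 60, 60, 88, 140, 147, 154, 180, 188, 190, 186, 189, 188, 168, 140, 131, 131, 130, 132, 203, 220, 219, 220, 220, 219]
320 [223, 223, 223, 224, 224, 194, 110, 59, 63, 62, 60, 60, 61, 60, 58, 61, 88, 137, 148, 146, 177, 188, 187, 189, 188, 187, 200, 218, 221, 221, 221, 220, 220, 221, 220, 220, 220, 221]
[[305.2681395  207.88568392]
 [304.78584174 217.60509943]
 [304.3123503  227.14704726]]
```

```bash
python3 -c "
from station import manip, readout, capture
print(manip.finish_job())"
```

```text
the job is handed in; nothing more can be done
None
```

The job is handed in, but no verdict came back: the board stands released in the end slot, the pointer is about 2 mm or less from the mark's middle (limit 6 mm), and the gripper holds the leg there with the lever shut at about 30 N.

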